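Hang a freed screw clamp back in the clamp rack

ROBOT

A 6-joint arm with a two-finger parallel gripper is mounted at the origin on the work surface. World frame = base frame: x ahead of the robot, y to its left, z up, the work surface at z = 0. Lengths are in mm, angles in degrees, forces in N, time in s.
With the tool pointing down it reaches from about 300 to 850 mm from the base axis. Payload 4.2 kg.
Tool frame: the origin (TCP) lies midway between the tips of the shut fingers; the grasp point (between the pads) lies 19 mm behind it (env.hold_point_z is the z of the grasp point in the tool frame, in mm); z points along the fingers, y is the direction in which the jaws open and shut (so a half turn about z gives the same grasp; the last joint's range is limited). The gripper opens to 91 mm and grips with 3 to 60 N. Pads are 32 mm wide; open, the fingers measure 118 mm over their backs; the gripper's body (76 mm by 178 mm) begins 60 mm behind the grasp point.
Start: joints at [71.849, 18.312, 89.639, -0, 72.044, -1.146], TCP at [168.168, 549.875, 213.976] pointing down, gripper open.
Joint ranges: [-177.97, 177.97], [-48.28, 115.42], [12.27, 149.76], [-77.06, 257.06], [2.81, 150.46], [-146.56, 146.56]. Speed limits (degrees/s): [147.25, 147.25, 180, 180, 180, 180].

INTERFACE

Orientations are given as [roll, pitch, yaw] about the fixed x, y, z axes, in that order (R = Rz(yaw) Ry(pitch) Rx(roll)).
In Python, from workcell import env, grab_frame, camera_params, spotter gives the robot as it stands. The module is installed in compiled form; this text tells all that it offers.
- The arm moves only by the shell command python3 -m jog 'ROWS' [FORCE]. ROWS is text: rows parted by semicolons, each of 7 numbers parted by spaces: the turn, a rotation vector about the world's x, y, z in units of 5 degrees (1.0 is 5 degrees), then the shift along the world's x, y, z in units of 25 mm (1.0 is 25 mm), then the opening, from 0 (shut) to 1 (fully open). A call has 1 to 5 rows; each row is the pose to reach, as a shift and turn from the pose commanded when the call began; what a row does not reach only later rows make up. A row lasts 1/8 s, in which the tool goes at most 62.5 mm and 10.7 degrees, less where a joint would pass 70% of its speed; a pose out of reach is approached as far as the arm can. A call with a gripper value outside its range is refused whole. The fingers move at their own pace and stop on an object; FORCE is the grip in N (left out, the last holds). Time passes only in rows, so rows that repeat a pose let the fingers close. It gives the time, the measured TCP pose, the force and the opening at its end, in the units of the state.
- env.state(): the state, without advancing time (a new reading comes with each control period).
- grab_frame(name): name is "side" or "top"; returns the picture (420x560x3 uint8, red, green, blue); there is no depth.
- camera_params(name): a dict with "K" (3x3 intrinsics, pixels), "dist" ([k1, k2, p1, p2, k3] as OpenCV has them; the pictures are not rectified), "rvec" (rotation vector, rad) and "tvec" (3), from world to camera coordinates, as OpenCV has them. Camera axes: x right, y down, z forward; pixel columns grow to the right and rows downward; lengths in mm; the calibration is good to about 2 mm. A picture is of the moment at which its call begins. camera_params takes no time and is no camera call.
- env.job_done(): hands the job in, once; it reports no verdict.
Trained networks look in the newest picture that a camera, given by its name, has taken for a name from the list of things; names that differ only in an ending like _2 or _b are one class to them, and where a whole thing is asked for, a point or a joint stands for the part that bears it (a point fixed in the world has none). Each returns a list of dicts, best first, with "conf" (0 to 1); they miss things now and then, are a little off and sometimes report something else, mostly with a low value. They report only what shows in the picture. A call takes as long as a camera call. They do not tell look-alikes from the thing itself.
- spotter.look_for(query, camera): "box" ([left, top, width, height] in pixels, round what is visible of it).
- spotter.trace(query, camera): "region" (420x560 bool, what is visible of it) and "box" ([left, top, width, height] in pixels, round what is visible of it).
The state is a dict: "time_s": time; "qpos": joint angles; "qvel": joint speeds; "effort": joint torques, N m; "ee_pos": TCP position; "ee_rot": TCP orientation; "force": force on the tool from outside, world axes, zero at the start; "torque": the same for the moment, N m; "gripper_width": finger opening in mm.
Only numpy, scipy, OpenCV 4.12 (cv2) and the standard library are available. Lean on these libraries where they do the work, as an engineer would, in place of code of your own. Each camera call takes 0.05 s, during which the arm holds its last target. There are 200 camera calls.

TASK

Take the loose blue-handled clamp off the welded frame and hang it back in the rack, in the slot with the blue marker: its bar all the way back in the slot, upright, its head lying on the shelf. It is heavy on the jaw side, so let the shelf take the weight before you let go, and neither knock, press hard nor drop it. Leave the frame, the clamps in the rack and the things lying around them where they are.

Things in the scene. Friction and masses are not known exactly. Their poses are not given: they have to be found in the camera images.
- clamp: Steel screw clamp (F-clamp), blue handle, about 0.8 kg, hanging upright. Origin: centreline of its flat bar, level with the flat underside of its head. z up along the bar; both jaws reach out to -x. Bar 20 mm (x) by 8 mm (y), from 202 mm below the origin to 33 mm above. At the start its head lies on the frame's side tube nearer the rack, the bar 2 to 7 mm outside the tube.
- clamp_grip (a point): Middle of the clamp's head (fixed top jaw), where to grip it from above across y: x = -40 mm, 16 mm above the origin. The head is 18 mm wide in y, 32 mm high, flat-sided from x = +14 to -76 mm. The clamp is much heavier on the jaw side: its centre of mass lies about 40 mm to -x of the bar's middle and 73 mm below the head's underside.
- clamp_mouth (a point): Middle of the clamp's mouth, x = -85 mm, 41 mm below the origin: open to -x, 70 mm high between the anvil above (24 mm across, reaching 6 mm below the head's underside) and the spindle's pad below. Under the pad: sliding jaw 101 to 129 mm below the origin, its heel 6 mm behind the bar (x = +16 mm); spindle handle down to 220 mm below the origin.
- frame: Loose welded frame on four legs, 40 x 40 mm steel tube, 420 mm along its x, 340 mm along its y, top at 265 mm, 4.5 kg. Origin on the table under its middle. The clamp hangs on the tube along x centred at y = -150 mm: lift it 10 to 25 mm, so that the anvil clears the tube, and draw it off along the clamp's own +x by 100 mm or more (there is free room that way, in front of the rack).
- rack: Fixed grey clamp rack: upright back plate 330 mm wide under a green slotted shelf. Origin on the table, straight below the middle of the line of the slots' back ends; the front looks to -x, y runs along the rack. The plate's flat face is at x = +6 mm. A clamp hangs with its axes parallel to the rack's: bar upright and back against the slot's end, head across the slot's edges, jaws out to -x.
- rack_shelf (a point): Nominal middle of the line of slot ends, 265 mm above the rack's origin. The shelf is bolted on in slotted holes: its top may lie up to 8 mm higher or lower than this, which is not measured and must be felt. Rigid, 6 mm thick, front edge at x = -40 mm, four slots 14 mm wide, open to -x, from there back to x = 0, at y = -120, -40, 40, 120 mm. Above it: only the markers.
- blue_mark: Blue marker plate, 34 mm wide, standing up behind the shelf to 295 mm, at the slot (one of the two middle ones) where the clamp belongs. Origin on the table straight below the back end of that slot; axes as the rack's. Even with the bar fully back the clamp's centre of mass lies about 10 mm out beyond the shelf's edge: it is kept from swinging off by its sliding jaw's heel leaning on the plate.
- yellow_mark: The like yellow marker, at the other middle slot, which stays empty. Origin and axes likewise.
- red_clamp (a joint): Swing of the red-handled clamp of the same size that hangs in the rack's slot at y = -120 mm (rad; 0 as it hangs, grows as its foot swings out from the plate).
- black_clamp (a joint): Swing of the black-handled clamp of the same size in the rack's slot at y = +120 mm, likewise.
- flat_bar: Loose piece of flat bar, 160 x 30 x 10 mm, lying on the table. Origin under its middle.
- magnet: Loose red welding magnet, 85 x 20 x 60 mm, on the table under the frame. Origin under its middle.
- wire_brush: Loose wire brush with a green handle, 260 mm long, on the table. Origin near its middle, on the table.
Mind the look-alikes: they are no part of the job. Leave any red look-alike of the clamp alone.

How it is judged:
By the outcome, as a careful person would: the job done as asked, in the order asked, and still so for the second after the job is handed in, with the robot touching nothing.
It also fails if it takes over 59 s, if anything falls off the work surface, if the arm or the gripper's body presses on something with over 40 N, if the wrist force passes 120 N, or if a joint passes its speed limit or range.

## Working session

There is one attempt and no reset: what is moved stays moved. The work goes in short steps, Python scripts to look and compute and a shell command to move; the robot and the scene stay as the last step left them, time stands still between calls to the robot, and variables do not carry over. Pictures are saved under pics/ and viewed, about 8 in all and at most 12, crops included, and the job is handed in when it is done.

```bash
mkdir -p pics
cat > h.py <<'E'
import numpy as np, cv2
from workcell import env, grab_frame, camera_params, spotter
def cam(n):
    p=camera_params(n); return np.array(p["K"],float),np.array(p["dist"],float),cv2.Rodrigues(np.array(p["rvec"],float))[0],np.array(p["tvec"],float).ravel()
def proj(n,X):
    K,d,R,t=cam(n); return cv2.projectPoints(np.array(X,float).reshape(-1,1,3),cv2.Rodrigues(R)[0],t,K,d)[0].reshape(-1,2)
def ray(n,uv):
    K,d,R,t=cam(n); q=cv2.undistortPoints(np.array(uv,float).reshape(-1,1,2),K,d).reshape(-1,2)
    D=np.c_[q,np.ones(len(q))]@R; return -R.T@t,D/np.linalg.norm(D,axis=1)[:,None]
def atz(n,uv,z):
    c,D=ray(n,uv); return c+D*((z-c[2])/D[:,2])[:,None]
def save(n,f,crop=None,s=1):
    im=grab_frame(n)[:,:,::-1]
    if crop: l,t,w,h=crop; im=im[t:t+h,l:l+w]
    cv2.imwrite("pics/"+f,cv2.resize(im,None,fx=s,fy=s,interpolation=cv2.INTER_CUBIC))
E
python3 - <<'E'
from h import *
for n in("side","top"):
    save(n,n+"0.png",s=1.4)
    c=cam(n); print(n,(-c[2].T@c[3]).round(),(c[2][2]).round(2))
    for q in("clamp","clamp_grip","frame","rack","blue_mark","yellow_mark","red_clamp"):
        for r in spotter.look_for(q,n)[:3]: print(q,np.round(r["box"]),round(r["conf"],2))
print(env.state())
E
```

```text
side [  40. -676.  757.] [ 0.4  0.7 -0.6]
clamp [192. 342. 121.  75.] 0.92
clamp [260. 122.  28.  79.] 0.75
clamp [388. 221.  24.  49.] 0.62
clamp_grip [263. 120.  29.  83.] 0.88
clamp_grip [191. 342. 123.  76.] 0.66
frame [181.  88. 169. 144.] 0.94
rack [313. 170. 161. 209.] 0.75
rack [399. 171.  48.  41.] 0.62
blue_mark [390. 224.  23.  44.] 0.87
yellow_mark [419. 209.  22.  44.] 0.57
red_clamp [314. 206.  49.  86.] 0.74
red_clamp [314. 170. 159. 209.] 0.25
top [ 215.  -15. 1387.] [ 0.17 -0.01 -0.98]
clamp [359. 260.  44.  94.] 0.89
clamp [167. 159.  54.  32.] 0.58
clamp [262.  84.  38.  84.] 0.38
clamp_grip [170. 162.  53.  33.] 0.71
clamp_grip [361. 262.  43.  98.] 0.68
frame [ 62.  66. 163. 193.] 0.77
rack [332.  89.  83. 150.] 0.86
blue_mark [402. 161.   7.  16.] 0.46
yellow_mark [396. 130.  12.  17.] 0.56
red_clamp [334. 200.  66.  24.] 0.7
{'time_s': 0.8, 'qpos': array([ 7.18476438e+01,  1.83094356e+01,  8.96393246e+01,  2.41433250e-04,
        7.20441829e+01, -1.14526324e+00]), 'qvel': array([-0.04401653, -0.03454296, -0.00012849, -0.00994589, -0.00739386,
        0.05597844]), 'effort': array([-1.50301254e-03, -4.12303662e+01, -2.32224673e+01,  7.22251413e-02,
        3.78002494e-02,  5.48633619e-07]), 'ee_pos': array([168.17647977, 549.86597915, 213.99844966]), 'ee_rot': array([ 1.79992940e+02, -8.85886247e-05,  1.62992833e+02]), 'force': array([ 0.62150723, -0.20867993, -0.64256823]), 'torque': array([ 0.03529867, -0.03452913,  0.0042088 ]), 'gripper_width': 90.9779480049925}
```

View pics/side0.png

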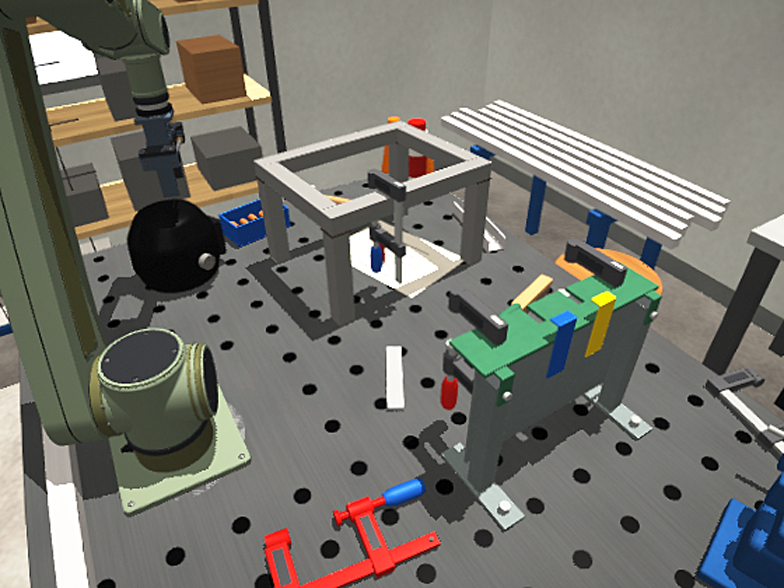

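View pics/top0.png

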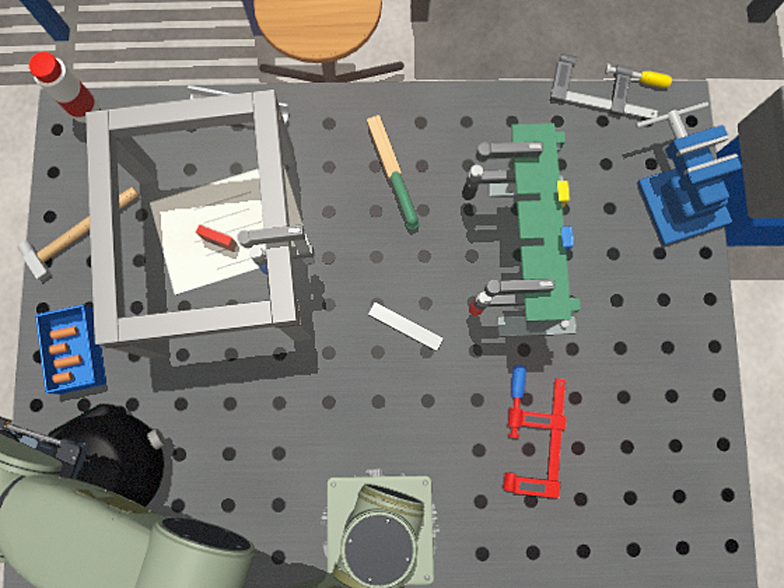

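The blue-handled clamp on the frame is at top-image (193,169) and side (275,160) in native pixels. The look-alikes are the red clamp with a blue handle on the table at top (383,307), the red and black ones in the rack, and a grey/yellow one at top (435,62). Only the one hanging on the frame's rack-side tube fits, so I'll confirm it in an enlarged crop and pick edge pixels there.

Run:
```python
from h import *
save("top","t1.png",(160,80,260,170),3)
save("side","s1.png",(245,105,240,180),3.3)
```

```text
(no output)
```

View pics/t1.png

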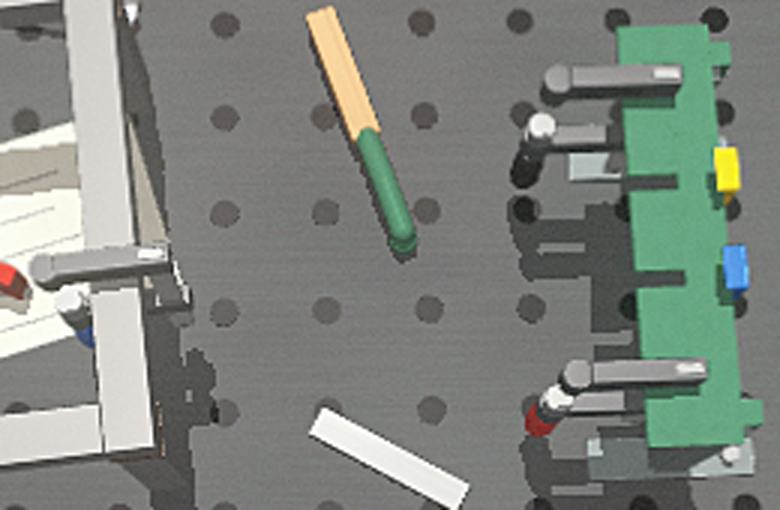

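View pics/s1.png

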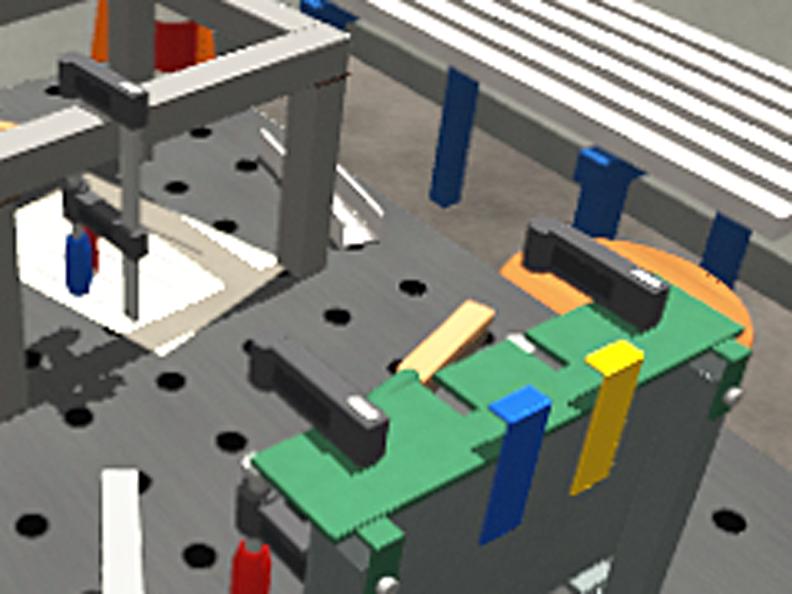

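Confirmed: the clamp on the frame tube, at top crop (90,262), has a black head, a bar on the rack side and a blue handle at (85,335). The blue slot's end is at crop (685,277) and the yellow one at (678,181). Next I'll fit the poses.

```bash
cat > fit.py <<'E'
from h import *
from scipy.optimize import least_squares
T=lambda x,y:((x+.5)/3-.5+160,(y+.5)/3-.5+80)
S=lambda x,y:((x+.5)/3.3-.5+245,(y+.5)/3.3-.5+105)
def fit(obs,x0,z):  # obs:(cam,uv,(x,y,z))
    def f(p,raw=False):
        c,s=np.cos(p[2]),np.sin(p[2]); r=[]
        for n,uv,X in obs:
            r.append(proj(n,[p[0]+c*X[0]-s*X[1],p[1]+s*X[0]+c*X[1],p[3]+X[2]])[0]-uv)
        return np.array(r) if raw else np.r_[np.ravel(r),(p[3]-z)/10]
    o=least_squares(f,x0,x_scale=[10,10,.1,10],loss="soft_l1"); print(o.x[:2].round(1),np.degrees(o.x[2]).round(2),"z",o.x[3].round(1)); print(f(o.x,True).round(2).tolist()); return o.x
rack=[("top",T(685,277),(0,-40,0)),("top",T(678,181),(0,40,0)),("top",T(635,278),(-40,-40,0)),("top",T(625,183),(-40,40,0)),
("top",T(692,369),(-10,-120,33)),("top",T(667,73),(-10,120,33)),("side",S(363,408),(-10,-120,33)),("side",S(648,277),(-10,120,33)),
("side",S(475,409),(0,-40,0)),("side",S(568,364),(0,40,0))]
if __name__=="__main__":
    a=atz("top",[T(685,277),T(678,181)],265); print(a.round())
    d=a[1]-a[0]; yaw=np.arctan2(d[1],d[0])-np.pi/2; m=a.mean(0)
    p=fit(rack,[m[0],m[1],yaw,265],265)
    cl=[("top",T(153,254),(0,0,33)),("top",T(166,245),(14,9,32)),("top",T(170,260),(14,-9,32)),("side",S(148,95),(14,9,32)),
        ("side",S(122,107),(14,-9,32)),("side",S(121,130),(14,-9,0)),("side",S(148,122),(14,9,0))]
    q=fit(cl,[*atz("top",[T(153,254)],298)[0][:2],yaw,265],265)
    # tube top outer edge direction & marker
    e=atz("top",[T(118,0),T(136,240),T(155,445)],265); print("tube outer edge",e.round(1).tolist())
    print("blue marker top",atz("top",[T(737,246)],295).round(1),"yellow",atz("top",[T(727,148)],295).round(1))
    c,s=np.cos(p[2]),np.sin(p[2]); print("blue slot end",p[0]+s*40,p[1]-c*40)
E
python3 fit.py
```

```text
[[ 509. -288.  265.]
 [ 589. -287.  265.]]
[ 549.1 -287.5] -88.72 z 266.5
[[0.35, -0.17], [0.03, -0.19], [0.4, 0.07], [1.28, -0.33], [-0.29, -0.57], [-0.12, -0.55], [0.26, -0.43], [-0.3, -0.27], [-1.17, 0.63], [-1.35, 0.63]]
[523.9 133.1] -91.68 z 266.5
[[-0.82, 0.18], [1.07, -0.37], [-0.55, 2.13], [-0.41, -0.81], [1.61, -2.93], [1.97, 0.8], [-0.45, 1.67]]
tube outer edge [[752.1, 167.2, 265.0], [545.9, 149.6, 265.0], [380.3, 133.0, 265.0]]
blue marker top [[ 525.7 -322.9  295. ]] yellow [[ 606.  -320.2  295. ]]
blue slot end 509.10370907414915 -288.399527450122
```

Run:
```python
from fit import *
for nm,pts in (("red",[T(692,369),T(577,377)]),("black",[T(667,73),T(557,82)]),("clamp",[T(153,254),T(47,269)])):
    a=atz("top",pts,298); d=a[0]-a[1]; print(nm,a[:,:2].round(1).tolist(),np.linalg.norm(d).round(1),np.degrees(np.arctan2(d[1],d[0])).round(1))
a=atz("top",[T(617,27),T(648,447)],266); d=a[1]-a[0]; print("shelf front dir yaw",np.degrees(np.arctan2(d[1],d[0])).round(2)+90)
# colour/edge check of head: dark-grey head region by trace
for n in("top","side"):
    grab_frame(n)
    for r in spotter.trace("clamp",n)[:4]: print(n,r["box"],r["conf"])
# predicted outline overlay
im=grab_frame("top")[:,:,::-1].copy(); im2=grab_frame("side")[:,:,::-1].copy()
def draw(img,n,o,yaw,s,off,col):
    c,s_=np.cos(np.radians(yaw)),np.sin(np.radians(yaw))
    for z in(0,32):
        P=[[o[0]+c*x-s_*y,o[1]+s_*x+c*y,o[2]+z] for x,y in((14,9),(14,-9),(-76,-9),(-76,9))]
        q=(proj(n,P)-off+.5)*s-.5; cv2.polylines(img,[np.int32(q.round())],True,col,1)
A=cv2.resize(im[140:200,160:240],None,fx=5,fy=5,interpolation=2); B=cv2.resize(im2[105:215,245:295],None,fx=5,fy=5,interpolation=2)
for yaw,col in((-84.5,(0,255,0)),(-88,(0,0,255))):
    draw(A,"top",(525.5,132.5,265),yaw,5,(160,140),col); draw(B,"side",(525.5,132.5,265),yaw,5,(245,105),col)
H=max(A.shape[0],B.shape[0]); C=np.zeros((H,A.shape[1]+B.shape[1],3),np.uint8); C[:A.shape[0],:A.shape[1]]=A; C[:B.shape[0],A.shape[1]:]=B
cv2.imwrite("pics/ov.png",C)
```

```text
red [[427.9, -281.2], [422.9, -192.6]] 88.7 -86.8
black [[668.1, -275.4], [661.3, -187.3]] 88.4 -85.6
clamp [[524.7, 131.4], [514.1, 213.5]] 82.7 -82.6
shelf front dir yaw -88.86000000000001
top [359.7, 258.0, 41.5, 94.6] 0.92
top [168.1, 158.7, 55.2, 37.5] 0.62
top [258.6, 80.1, 40.3, 86.0] 0.21
side [194.3, 341.3, 118.8, 75.7] 0.85
side [260.4, 120.5, 29.4, 79.5] 0.83
```

View pics/ov.png

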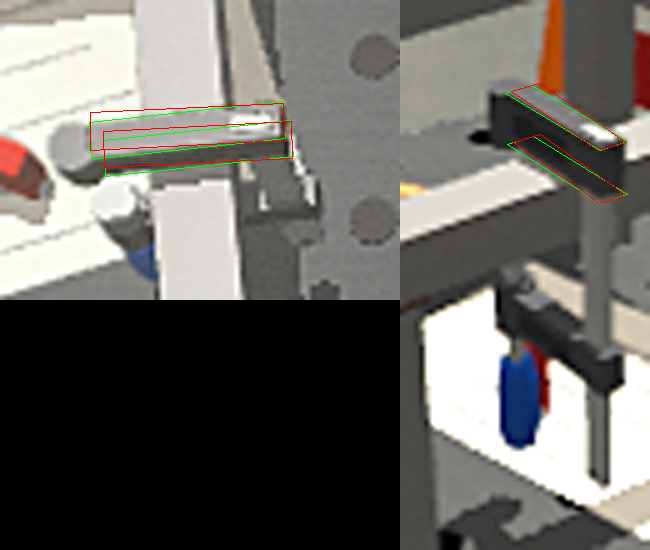

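Green (yaw about -84.5) fits. I take the clamp origin as (525,132.5), yaw -85, so the grip point is (521.5,172). I keep the TCP at about z 268 to clear the tube. First raise, then traverse.

```bash
python3 -m jog '0 0 0 0 0 3 1;0 0 0 0 0 6 1;0 0 -2 1.5 -1.5 6.4 1;0 0 -4 3 -3 6.4 1;0 0 -6 5 -5 6.4 1' && python3 -m jog '0 0 -2 2 -2 0 1;0 0 -4 4 -4 0 1;0 0 -6 6 -6 0 1;0 0 -7.6 8 -8 0 1;0 0 -7.6 9.1 -10.1 0 1'; python3 -m jog '0 0 0 0 0 0 1;0 0 0 0 0 0 1;0 0 0 0 0 0 1'; python3 -c "
from h import *
s=env.state();print(s['ee_pos'],s['ee_rot'],s['qpos'].round(1),s['force'],s['time_s'])"
```

```text
time_s: 1.82
ee_pos: [288.2, 429.9, 374.6]
ee_rot: [179.9, -0.0, 132.8]
force: [0.6, -0.3, -0.0]
gripper_width: 91.3
time_s: 2.45
ee_pos: [500.4, 200.5, 373.7]
ee_rot: [180.0, -0.0, 95.0]
force: [0.4, 0.1, 0.2]
gripper_width: 91.1
time_s: 2.82
ee_pos: [498.1, 203.2, 374.2]
ee_rot: [180.0, -0.0, 95.1]
force: [-0.1, 0.1, -0.6]
gripper_width: 91.0
[498.139765   203.18979652 374.18746372] [ 1.79988924e+02 -2.79865456e-02  9.51126231e+01] [21.  11.7 76.2  0.  92.1 15.8] [-0.11230788  0.07669253 -0.63066907] 2.825
```

```bash
python3 -m jog '0 0 0 0.94 -1.24 0 1;0 0 0 0.94 -1.24 -1.5 0.6;0 0 0 0.94 -1.24 -2.7 0.5;0 0 0 0.94 -1.24 -2.7 0.5;0 0 0 0.94 -1.24 -2.7 0.5' 10;  python3 - <<'E'
from h import *
s=env.state();print(s['ee_pos'],s['ee_rot'],s['force'],s['gripper_width'])
a=grab_frame("top")[:,:,::-1][130:210,150:250];b=grab_frame("side")[:,:,::-1][100:180,230:310]
cv2.imwrite("pics/g1.png",cv2.resize(np.hstack([a,b]),None,fx=4.4,fy=4.4,interpolation=2))
E
```

```text
time_s: 3.45
ee_pos: [522.7, 172.1, 308.0]
ee_rot: [179.9, -0.0, 95.1]
force: [0.4, 0.1, 0.2]
gripper_width: 54.1
[522.68422829 172.05537146 308.01335085] [ 1.79855762e+02 -3.71591902e-02  9.50823028e+01] [0.39591341 0.08672594 0.19774128] 54.07371672308221
```

View pics/g1.png

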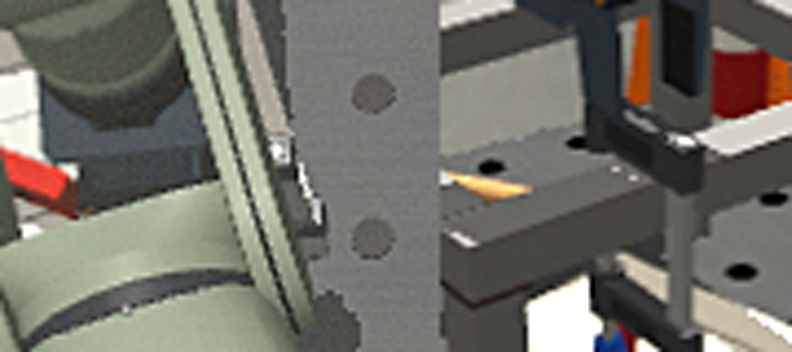

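The side crop shows the near finger at (600,120) and the far one at (685,50), one on each side of the head. Go down 39 mm and close gently.

```bash
python3 -m jog '0 0 0 0 0 -0.8 0.5;0 0 0 0 0 -1.56 0.4;0 0 0 0 0 -1.56 0.3;0 0 0 0 0 -1.56 0.22;0 0 0 0 0 -1.56 0.2' 8; python3 -m jog '0 0 0 0 0 0 0.18;0 0 0 0 0 0 0.1;0 0 0 0 0 0 0.0;0 0 0 0 0 0 0;0 0 0 0 0 0 0' 8
```

```text
time_s: 4.18
ee_pos: [522.0, 171.2, 268.7]
ee_rot: [180.0, -0.0, 95.0]
force: [-2.9, -0.3, 1.8]
gripper_width: 18.2
time_s: 4.8
ee_pos: [522.0, 171.2, 268.7]
ee_rot: [180.0, -0.0, 95.0]
force: [-3.8, 0.4, 6.0]
gripper_width: 18.3
```

```bash
python3 -m jog '0 0 0 0 0 0 0;0 0 0 0 0 0 0;0 0 0 0 0 0 0' 55; python3 -m jog '0 0 0 0 0 0.15 0;0 0 0 0 0 0.3 0;0 0 0 0 0 0.45 0;0 0 0 0 0 0.6 0;0 0 0 0 0 0.72 0'; python3 -m jog '0 0 0 0 0 0 0;0 0 0 0 0 0 0'; python3 -c "
from h import *
s=env.state();print(s['force'],s['torque'])
save('side','l1.png',(230,90,110,110),5.4)"
```

```text
time_s: 5.18
ee_pos: [522.0, 171.2, 268.7]
ee_rot: [180.0, -0.0, 95.0]
force: [-4.1, 0.8, 5.4]
gripper_width: 17.6
time_s: 5.8
ee_pos: [522.5, 170.9, 285.6]
ee_rot: [180.0, 0.0, 95.0]
force: [-0.2, 0.8, -9.8]
gripper_width: 17.7
time_s: 6.05
ee_pos: [522.3, 170.9, 285.4]
ee_rot: [-180.0, 0.0, 95.0]
force: [-0.1, -0.2, -9.0]
gripper_width: 17.7
[-0.08754599 -0.16004752 -8.95086186] [-0.12053888  0.04788057  0.02324197]
```

View pics/l1.png

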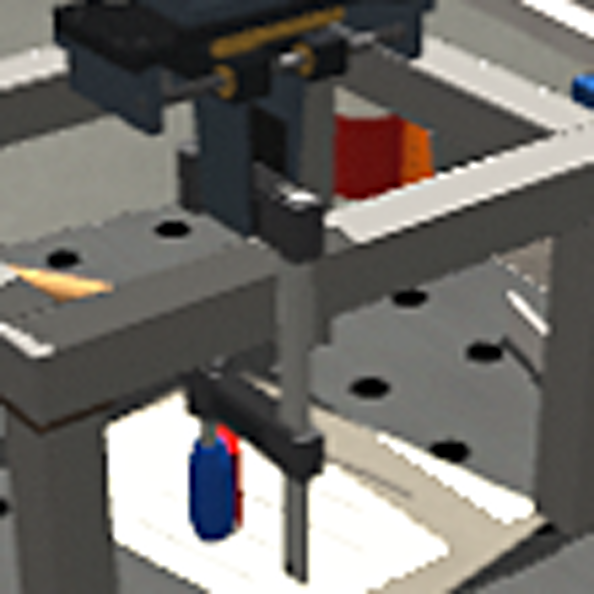

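Lifted upright, about 9 N, and clear of the tube. Now draw it off along the clamp's +x by about 140 mm, then carry it to a standoff in front of the blue slot.

```bash
python3 -m jog '0 0 0 0.07 -0.8 0.1 0;0 0 0 0.17 -2 0.1 0;0 0 0 0.28 -3.2 0.1 0;0 0 0 0.39 -4.4 0.1 0;0 0 0 0.49 -5.6 0.1 0' ; python3 -m jog '0 0 -0.2 -0.3 -1.2 0 0;0 0 -0.4 -0.5 -2.5 0 0;0 0 -0.6 -0.8 -4 0 0;0 0 -0.76 -1 -5.5 0 0;0 0 -0.76 -1.1 -6.6 0 0';  python3 -m jog '0 0 0 0 -0.7 0 0;0 0 0 0 -1.2 0 0;0 0 0 0 -1.4 0 0;0 0 0 0 -1.4 0 0;0 0 0 0 -1.4 0 0'
python3 - <<'E'
from h import *
s=env.state();print(s['ee_pos'],s['ee_rot'],s['force'],s['torque'])
a=grab_frame("top")[:,:,::-1][100:230,280:420];b=grab_frame("side")[:,:,::-1][140:270,290:430]
cv2.imwrite("pics/r1.png",cv2.resize(np.hstack([a,b]),None,fx=2.85,fy=2.85,interpolation=2))
cv2.imwrite("pics/r1s.png",b);
E
```

```text
time_s: 6.72
ee_pos: [534.5, 29.1, 288.1]
ee_rot: [180.0, 0.0, 95.0]
force: [1.2, -0.3, -8.5]
gripper_width: 17.9
time_s: 7.35
ee_pos: [506.3, -136.4, 288.2]
ee_rot: [-180.0, 0.1, 91.1]
force: [-0.5, 0.4, -8.4]
gripper_width: 18.0
time_s: 7.98
ee_pos: [507.2, -168.2, 287.9]
ee_rot: [-180.0, -0.0, 91.2]
force: [-0.5, 0.1, -8.4]
gripper_width: 17.8
[ 507.2378906  -168.24858685  287.93499505] [-1.79998825e+02 -3.62426772e-02  9.12453510e+01] [-0.46385262  0.10384376 -8.35286009] [-0.13691789  0.06834711  0.00058534]
```

View pics/r1.png

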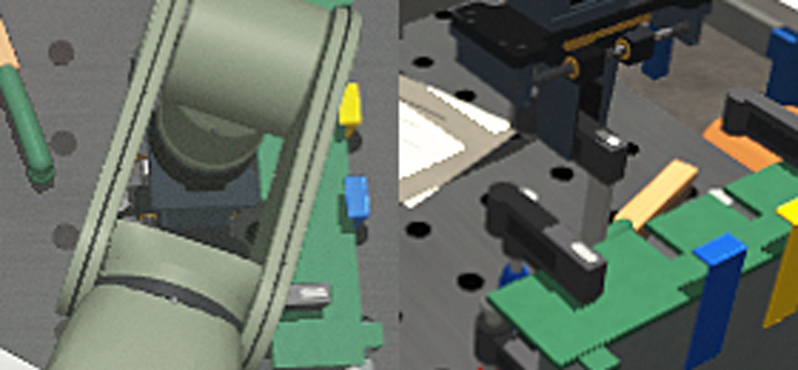

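The side crop shows the clamp in front of the blue slot with its bar-top patch at (608,137), the red clamp nearer, and the yellow slot further off. I'll check the held bar's position against the same camera's view of the rack.

Run:
```python
from h import *
im=cv2.imread("pics/r1s.png"); g=im.min(2); 
def patch(l,t,r,b):  # bright blob centroid
    w=g[t:b,l:r].astype(float); w[w<np.max(w)*.6]=0; y,x=np.mgrid[t:b,l:r]; return np.array([(w*x).sum(),(w*y).sum()])/w.sum()+[290,140]
h=patch(66,42,82,54); r=patch(59,82,74,94); print("held",h,"red",r)
c,s=np.cos(np.radians(-88.8)),np.sin(np.radians(-88.8))
R=lambda x,y,z:[549.1+c*x-s*y,-287.5+s*x+c*y,z]
print("red pred",proj("side",R(-10,-120,299.5)))
print("held pred",proj("side",[508.0,-207,317.2]))
# bar x,y from held pixel at z, and rack-relative
for n,uv,z in(("held",h,317.2),("red",r,299.5)):
    p=atz("side",[uv],z)[0]; d=p[:2]-[549.1,-287.5]; print(n,p.round(1),"rack xy",(d@[c,s]).round(1),(d@[-s,c]).round(1))
```

```text
held [364.79491075 188.94948728] red [354.50659736 228.07970145]
red pred [[354.85029006 227.8261719 ]]
held pred [[363.03122039 188.18496767]]
held [ 509.3 -211.   317.2] rack xy -77.3 -38.2
red [ 427.9 -280.2  299.5] rack xy -9.8 -121.0
```

```bash
python3 -m jog '0 0 0 -0.01 -0.3 0 0;0 0 0 -0.02 -0.6 0 0;0 0 0 -0.02 -0.9 0 0;0 0 0 -0.02 -1.1 0 0;0 0 0 -0.02 -1.2 0 0'; python3 -m jog '0 0 0 0.0 -0.1 0 0;0 0 0 0 -0.2 0 0;0 0 0 0.01 -0.3 0 0;0 0 0 0.01 -0.4 0 0;0 0 0 0.01 -0.5 0 0'; python3 -m jog '0 0 0 0.0 -0.1 0 0;0 0 0 0 -0.2 0 0;0 0 0 0.01 -0.3 0 0;0 0 0 0.01 -0.4 0 0;0 0 0 0.01 -0.5 0 0'
```

```text
time_s: 8.7
ee_pos: [506.6, -199.5, 287.9]
ee_rot: [180.0, -0.0, 91.2]
force: [-0.4, 0.1, -8.3]
gripper_width: 17.5
time_s: 9.32
ee_pos: [506.9, -211.7, 288.0]
ee_rot: [180.0, 0.0, 91.2]
force: [0.2, -0.6, -8.0]
gripper_width: 17.9
time_s: 9.95
ee_pos: [507.2, -224.2, 288.0]
ee_rot: [180.0, 0.0, 91.2]
force: [-0.8, 0.8, -8.9]
gripper_width: 17.6
```

```bash
python3 -m jog '0 0 0 0.0 -0.1 0 0;0 0 0 0 -0.2 0 0;0 0 0 0.01 -0.28 0 0;0 0 0 0.01 -0.32 0 0;0 0 0 0.01 -0.36 0 0'; python3 -m jog '0 0 0 0.0 -0.03 0 0;0 0 0 0 -0.06 0 0;0 0 0 0 -0.06 0 0'; python3 -m jog '0 0 0 0.0 -0.03 0 0;0 0 0 0 -0.06 0 0;0 0 0 0 -0.06 0 0'
```

```text
time_s: 10.58
ee_pos: [507.4, -233.0, 288.0]
ee_rot: [180.0, -0.0, 91.2]
force: [0.9, -0.1, -8.8]
gripper_width: 18.1
time_s: 10.95
ee_pos: [507.4, -234.6, 288.0]
ee_rot: [180.0, 0.0, 91.2]
force: [0.9, -0.4, -8.2]
gripper_width: 17.8
time_s: 11.32
ee_pos: [507.4, -236.1, 288.0]
ee_rot: [180.0, 0.0, 91.2]
force: [0.6, -0.0, -9.0]
gripper_width: 17.8
```

```bash
for i in 1; do :; done; python3 -m jog '0 0 0 0.0 -0.03 0 0;0 0 0 0 -0.06 0 0;0 0 0 0 -0.06 0 0'; python3 -m jog '0 0 0 0.0 -0.03 0 0;0 0 0 0 -0.06 0 0;0 0 0 0 -0.06 0 0'
```

```text
time_s: 11.7
ee_pos: [507.4, -237.6, 288.0]
ee_rot: [180.0, 0.0, 91.2]
force: [-0.8, 0.0, -9.7]
gripper_width: 17.6
time_s: 12.08
ee_pos: [507.4, -239.1, 288.0]
ee_rot: [180.0, -0.0, 91.2]
force: [0.3, 1.0, -8.2]
gripper_width: 17.9
```

```bash
python3 -m jog '0 0 0 0 -0.02 0 0;0 0 0 0 -0.04 0 0;0 0 0 0 -0.04 0 0'; python3 -m jog '0 0 0 0 -0.02 0 0;0 0 0 0 -0.04 0 0;0 0 0 0 -0.04 0 0'
```

```text
time_s: 12.45
ee_pos: [507.4, -240.1, 288.0]
ee_rot: [180.0, 0.0, 91.2]
force: [-0.6, -0.7, -8.8]
gripper_width: 17.7
time_s: 12.82
ee_pos: [507.4, -240.5, 288.0]
ee_rot: [180.0, -0.1, 91.2]
force: [-0.3, 1.7, -7.7]
gripper_width: 17.4
```

Back contact is felt at TCP y about -240.5, against -239.6 predicted. Ease off 0.8 mm, then lower and feel for the shelf.

```bash
python3 -m jog '0 0 0 0 0.03 0 0;0 0 0 0 0.03 -0.1 0;0 0 0 0 0.03 -0.2 0;0 0 0 0 0.03 -0.3 0;0 0 0 0 0.03 -0.36 0'; python3 -m jog '0 0 0 0 0 -0.03 0;0 0 0 0 0 -0.06 0;0 0 0 0 0 -0.06 0';python3 -m jog '0 0 0 0 0 -0.03 0;0 0 0 0 0 -0.06 0;0 0 0 0 0 -0.06 0'
```

```text
time_s: 13.45
ee_pos: [507.3, -240.4, 278.6]
ee_rot: [-180.0, 0.0, 91.2]
force: [0.6, -0.4, -8.5]
gripper_width: 18.0
time_s: 13.82
ee_pos: [507.4, -240.3, 277.5]
ee_rot: [180.0, 0.0, 91.2]
force: [-0.3, -0.2, -8.5]
gripper_width: 17.9
time_s: 14.2
ee_pos: [507.4, -240.2, 275.9]
ee_rot: [-180.0, -0.0, 91.2]
force: [0.5, -0.0, -8.2]
gripper_width: 17.6
```

Underside is now at about 272. Continue in 1 to 1.5 mm steps.

```bash
python3 -m jog '0 0 0 0 0 -0.03 0;0 0 0 0 0 -0.06 0;0 0 0 0 0 -0.06 0';python3 -m jog '0 0 0 0 0 -0.02 0;0 0 0 0 0 -0.04 0;0 0 0 0 0 -0.04 0'
```

```text
time_s: 14.58
ee_pos: [507.4, -240.3, 274.4]
ee_rot: [-180.0, -0.0, 91.2]
force: [-1.1, 0.1, -9.3]
gripper_width: 17.9
time_s: 14.95
ee_pos: [507.4, -240.3, 273.4]
ee_rot: [180.0, -0.0, 91.2]
force: [-0.3, 0.5, -8.8]
gripper_width: 17.7
```

```bash
python3 -m jog '0 0 0 0 0 -0.02 0;0 0 0 0 0 -0.04 0;0 0 0 0 0 -0.04 0';python3 -m jog '0 0 0 0 0 -0.02 0;0 0 0 0 0 -0.04 0;0 0 0 0 0 -0.04 0'
```

```text
time_s: 15.32
ee_pos: [507.4, -240.2, 272.4]
ee_rot: [-180.0, -0.0, 91.2]
force: [0.1, -0.2, -9.0]
gripper_width: 17.9
time_s: 15.7
ee_pos: [507.4, -240.3, 271.4]
ee_rot: [180.0, -0.0, 91.2]
force: [-0.7, -0.2, -8.2]
gripper_width: 17.5
```

```bash
python3 -m jog '0 0 0 0 0 -0.02 0;0 0 0 0 0 -0.04 0;0 0 0 0 0 -0.04 0'
```

```text
time_s: 16.08
ee_pos: [507.4, -240.2, 270.4]
ee_rot: [180.0, -0.0, 91.2]
force: [1.0, -0.4, -8.7]
gripper_width: 17.5
```

```bash
python3 -m jog '0 0 0 0 0 -0.02 0;0 0 0 0 0 -0.04 0;0 0 0 0 0 -0.04 0'
```

```text
time_s: 16.45
ee_pos: [507.4, -240.2, 269.4]
ee_rot: [-180.0, -0.0, 91.2]
force: [-0.3, 0.3, -8.0]
gripper_width: 17.7
```

```bash
python3 -m jog '0 0 0 0 0 -0.02 0;0 0 0 0 0 -0.04 0;0 0 0 0 0 -0.04 0'
```

```text
time_s: 16.82
ee_pos: [507.4, -240.3, 268.4]
ee_rot: [180.0, -0.0, 91.2]
force: [0.6, 0.4, -8.4]
gripper_width: 17.7
```

```bash
python3 -m jog '0 0 0 0 0 -0.02 0;0 0 0 0 0 -0.04 0;0 0 0 0 0 -0.04 0'
```

```text
time_s: 17.2
ee_pos: [507.4, -240.3, 268.3]
ee_rot: [179.9, 0.0, 91.2]
force: [-2.2, 1.1, -2.0]
gripper_width: 17.8
```

```bash
python3 -m jog '0 0 0 0 0 -0.02 0;0 0 0 0 0 -0.04 0;0 0 0 0 0 -0.04 0'
```

```text
time_s: 17.58
ee_pos: [507.5, -240.3, 268.3]
ee_rot: [179.9, 0.1, 91.2]
force: [-3.9, 3.6, 6.2]
gripper_width: 17.6
```

Shelf found at TCP z about 268.3. Relieve the pressure, then nudge back to touch the slot end.

```bash
python3 -m jog '0 0 0 0 0 0.02 0;0 0 0 0 0 0.02 0'; python3 -m jog '0 0 0 0 -0.02 0 0;0 0 0 0 -0.04 0 0;0 0 0 0 -0.04 0 0'; python3 -c "
from h import *
print(env.state()['torque'],env.state()['force'])"
```

```text
time_s: 17.82
ee_pos: [507.5, -240.3, 268.3]
ee_rot: [179.9, 0.0, 91.2]
force: [-3.6, 3.1, 6.4]
gripper_width: 17.8
time_s: 18.2
ee_pos: [507.5, -240.3, 268.3]
ee_rot: [179.9, -0.1, 91.2]
force: [-2.9, 5.3, 7.5]
gripper_width: 17.9
[ 0.48170082  0.80008879 -0.05441938] [-2.87307665  5.34567051  7.45510296]
```

```bash
python3 -m jog '0 0 0 0 0 0.02 0;0 0 0 0 0 0.02 0;0 0 0 0 0 0.02 0'
python3 - <<'E'
from h import *
print(env.state()['torque'],env.state()['force'])
im=grab_frame("side")[:,:,::-1]; cv2.imwrite("pics/p1.png",cv2.resize(im[140:260,300:440],None,fx=5,fy=5,interpolation=2))
E
```

```text
time_s: 18.58
ee_pos: [507.5, -240.3, 268.3]
ee_rot: [179.9, -0.1, 91.2]
force: [-3.0, 5.6, 5.2]
gripper_width: 17.8
[ 0.47442716  0.71706137 -0.08051614] [-2.9524464   5.56419833  5.2219515 ]
```

View pics/p1.png

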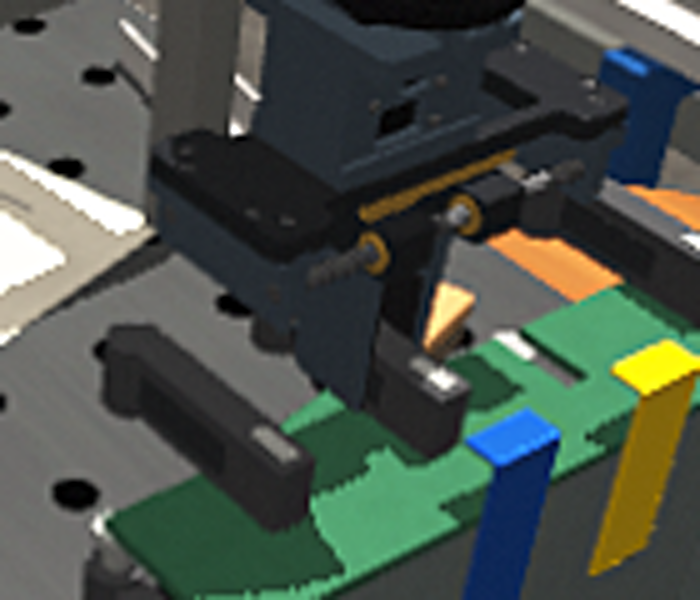

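The side crop shows the head flat on the shelf at the blue marker, bar top at (440,378), lined up with the red clamp. Relieve the side load, loosen the grip in stages, then open a little.

```bash
python3 -m jog '0 0 0 -0.03 0 0.02 0;0 0 0 -0.03 0 0.02 0' 30; python3 -m jog '0 0 0 0 0 0 0;0 0 0 0 0 0 0' 12;python3 -m jog '0 0 0 0 0 0 0;0 0 0 0 0 0 0' 4; python3 -m jog '0 0 0 0 0 0 0.21;0 0 0 0 0 0 0.22;0 0 0 0 0 0 0.25;0 0 0 0 0 0 0.3'
```

```text
time_s: 18.88
ee_pos: [507.4, -240.3, 268.3]
ee_rot: [179.9, -0.1, 91.2]
force: [-0.4, 5.3, 2.7]
gripper_width: 17.9
time_s: 19.12
ee_pos: [507.4, -240.3, 268.3]
ee_rot: [179.9, -0.1, 91.2]
force: [-1.7, 4.7, 3.2]
gripper_width: 18.0
time_s: 19.38
ee_pos: [507.4, -240.9, 268.1]
ee_rot: [179.9, -0.0, 91.2]
force: [0.4, 4.3, 2.9]
gripper_width: 17.8
time_s: 19.88
ee_pos: [506.6, -241.6, 267.9]
ee_rot: [-180.0, 0.0, 91.2]
force: [0.2, 0.4, 0.3]
gripper_width: 27.1
```

```bash
python3 -m jog '0 0 0 0 0 0 0.4;0 0 0 0 0 0 0.45;0 0 0 0 0 0.5 0.45;0 0 0 0 0 1.2 0.45;0 0 0 0 0 2.2 0.45'; python3 -m jog '0 0 0 0 0 2 0.45;0 0 0 0 1 4 0.45;0 0 0 0 3 4 0.45;0 0 0 0 5 4 0.45;0 0 0 0 7 4 0.45'; python3 -m jog '0 0 0 0 3 0 0.45;0 0 0 0 4 0 0.45;0 0 0 0 4 0 0.45';python3 - <<'E'
from h import *
a=grab_frame("top")[:,:,::-1][60:260,140:420];b=grab_frame("side")[:,:,::-1][100:300,240:480]
cv2.imwrite("pics/f1.png",cv2.resize(np.hstack([a,b]),None,fx=1.53,fy=1.53,interpolation=2)); cv2.imwrite("pics/f1t.png",a);cv2.imwrite("pics/f1s.png",b)
c=cv2.resize(b[60:200,60:220],None,fx=4,fy=4,interpolation=2); cv2.imwrite("pics/f2.png",c)
E
```

```text
time_s: 20.5
ee_pos: [506.6, -241.2, 324.0]
ee_rot: [-180.0, -0.0, 91.2]
force: [-0.0, -0.0, -0.5]
gripper_width: 40.8
time_s: 21.12
ee_pos: [506.5, -64.8, 424.2]
ee_rot: [179.9, 0.0, 91.2]
force: [0.5, -0.2, -0.8]
gripper_width: 41.2
time_s: 21.5
ee_pos: [506.5, 35.9, 424.0]
ee_rot: [179.9, -0.0, 91.4]
force: [0.6, -0.6, -1.8]
gripper_width: 40.8
```

View pics/f1.png

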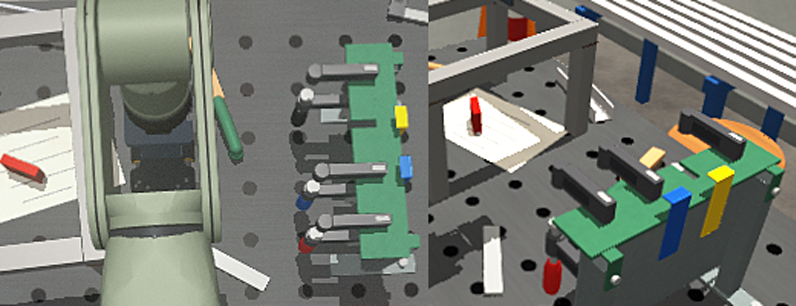

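View pics/f2.png

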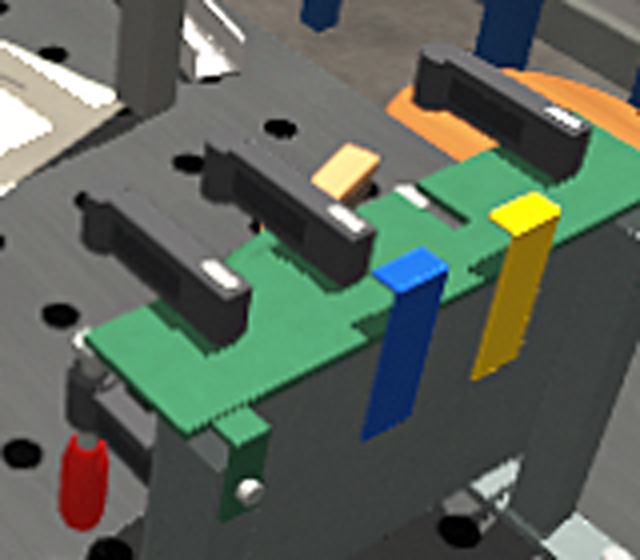

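Clamp hanging at the blue slot, frame and other things look unmoved. I'll check the bar depth numerically from the bar-top patches.

Run:
```python
from h import *
c,s=np.cos(np.radians(-88.8)),np.sin(np.radians(-88.8))
for n,off in(("top",(140,60)),("side",(240,100))):
    g=cv2.imread(f"pics/f1{n[0]}.png").min(2).astype(float)
    for nm,y in(("red",-120),("blue",-40),("black",120)):
        P=[549.1-10*c-s*y,-287.5-10*s+c*y,299.0]; u=proj(n,P)[0]-off
        l,t=int(u[0])-7,int(u[1])-5; w=g[t:t+11,l:l+15].copy(); w[w<170]=0
        if w.sum()==0: print(n,nm,"none");continue
        yy,xx=np.mgrid[t:t+11,l:l+15]; q=np.array([(w*xx).sum(),(w*yy).sum()])/w.sum()+off
        d=atz(n,[q],299)[0][:2]-[549.1,-287.5]; print(n,nm,"rack xy",(d@[c,s]).round(1),(d@[-s,c]).round(1),(w>0).sum())
```

```text
top red rack xy -10.9 -120.1 29
top blue rack xy -10.7 -41.5 27
top black rack xy -10.2 118.7 26
side red rack xy -10.1 -120.4 33
side blue rack xy -9.4 -41.1 28
side black rack xy -9.6 118.9 19
```

The bar is as far back as the red and black clamps, upright and centred within 1.5 mm. I'm handing in.

```bash
python3 -c "
from h import *
print(env.job_done())"
```

```text
the job is handed in; nothing more can be done
None
```

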